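# Load two clip-lid boxes with tablet cartons and snap the lids shut

## Task

Pack the two grey clip-lid boxes: lay the larger of the two tablet cartons between them flat in the larger box and the smaller carton flat in the smaller box, right way up as they lie now. Then swing each lid over and press its front edge down until the catch snaps and holds it fully shut. Leave the rubber stamp, the white jar and the tablet strip where they are.

Things in the scene. Friction and masses are not known exactly. Their poses are not given: they have to be found in the camera images.
- large_box: the larger grey plastic box, fixed to the desk, left or right of the cartons; outside 120 x 122 mm (x, y), 36 mm high, walls and floor 6, inside 108 x 110 mm. Origin: centre of its underside. x points to the back, where its white lid is hinged; the front (-x) roughly faces the robot and has a steel catch, 44 mm wide, standing out 14 mm
- large_lid (a joint): lid of the large box (rad): 0 shut flat, grows opening; starts at 1.65 to 2.05 (leaning away from the robot), at most 2.15. Stiff hinge, stays where left. Plate 4 mm thick, reaches 120 mm from the hinge line. Going down, its front bead meets the sprung catch at about 0.12; 5 to 10 N on the front edge snaps it past, then it is held shut (below 0.02)
- large_press (a point): point on the outer (upper when shut) face of that lid, 12 mm inside its front edge, midway along it: where to press. Axes as the box when shut, turning with the lid (z is the outward normal of the lid)
- large_hinge (a point): midpoint of that lid's hinge line, on the back rim of the box, 36 mm above the desk; the line runs along the box's y. Axes turn with the lid (x points from the lid's front edge to the hinge)
- small_box: the smaller grey plastic box, fixed to the desk, left or right of the cartons; outside 96 x 104 mm (x, y), 36 mm high, walls and floor 6, inside 84 x 92 mm. Origin: centre of its underside. x points to the back, where its white lid is hinged; the front (-x) roughly faces the robot and has a steel catch, 44 mm wide, standing out 14 mm
- small_lid (a joint): lid of the small box (rad): 0 shut flat, grows opening; starts at 1.65 to 2.05 (leaning away from the robot), at most 2.15. Stiff hinge, stays where left. Plate 4 mm thick, reaches 96 mm from the hinge line. Going down, its front bead meets the sprung catch at about 0.12; 5 to 10 N on the front edge snaps it past, then it is held shut (below 0.02)
- small_press (a point): point on the outer (upper when shut) face of that lid, 12 mm inside its front edge, midway along it: where to press. Axes as the box when shut, turning with the lid (z is the outward normal of the lid)
- small_hinge (a point): midpoint of that lid's hinge line, on the back rim of the box, 36 mm above the desk; the line runs along the box's y. Axes turn with the lid (x points from the lid's front edge to the hinge)
- large_carton: the larger printed tablet carton, 52 x 92 x 26 mm (x, y, z), loose, lying flat between the boxes. Origin: centre of its underside; z up, long side along its y
- small_carton: the smaller printed tablet carton, 36 x 70 x 21 mm (x, y, z), loose, lying flat between the boxes, nearer or farther than the other one. Origin: centre of its underside; z up, long side along its y
- rubber_stamp: rubber stamp with a turned wooden handle, 26 x 52 x 66 mm, standing behind the cartons; origin under its centre (bystander; leave it where it is)
- white_jar: white screw-cap plastic jar, 49 mm across, 88 mm high; origin under its centre (bystander; leave it where it is)
- tablet_strip: blister strip of tablets lying flat near the front edge of the desk, 40 x 96 x 6 mm; origin under its centre (bystander; leave it where it is)
There are look-alikes about, which are no part of the job. Leave any pink look-alike of the large_box alone.

How it is judged:
By the outcome, as a careful person would: the job done as asked, in the order asked, and still so for the second after the job is handed in, with the robot touching nothing.
It also fails if it takes over 72 s, if anything falls off the work surface, if the arm or the gripper's body presses on something with over 40 N, if the wrist force passes 120 N, or if a joint passes its speed limit or range.

## Robot

A 7-joint arm with a two-finger parallel gripper is mounted at the origin on a cart in front of the work surface, level with it; the furniture and walls round the work are solid. World frame = base frame: x ahead of the robot, y to its left, z up, the work surface at z = 0. Lengths are in m, angles in rad, forces in N, time in s.
With the tool pointing down it reaches from about 0.425 to 0.95 m from the base axis. Payload 4.7 kg.
Tool frame: the origin (TCP) lies on the centre line of the jaws, within the pads' length; the fingertips stand robot.nose_length ahead of it and the grasp point (between the pads) lies 8 mm behind it (robot.nose_length is the distance from the TCP to the fingertips, in m); z points along the fingers, y is the line along which they close (so a half turn about z gives the same grasp; the last joint's range is limited). The gripper opens to 85 mm and grips with 20 to 120 N. Pads are 22 mm wide; open, the fingers measure 114 mm over their backs; the gripper's body (76 mm by 85 mm) begins 54 mm behind the grasp point. The pads swing forward as they close: fully open they stand 13 mm farther back than shut.
Start: joints at [1.188, 0.469, -0.049, 1.532, 0.024, 1.141, -0.082], TCP at [0.234, -0.633, 0.242] pointing down, gripper open.
Joint ranges: [-2.59, 2.59], [-0.33, 1.99], [-1.39, 1.29], [0.1, 2.45], [-1.04, 4.18], [0.21, 1.99], [-2.66, 2.66]. Speed limits (rad/s): [2.57, 2.57, 3.14, 3.14, 3.14, 3.14, 3.14].

## Interface

Orientations are given as [roll, pitch, yaw] about the fixed x, y, z axes, in that order (R = Rz(yaw) Ry(pitch) Rx(roll)).
In Python, from plant import robot gives the robot as it stands. Calls block until the motion is done:
- robot.goto(position, orientation): joint-space move of the TCP to a pose.
- robot.move_straight(position, vel=0.15, attitude=None, contact_N=None): straight line of the TCP; attitude=None keeps the orientation; vel is the mean speed in m/s. With contact_N (N) it stops when the force on the tool has changed by that much, and returns True; else False.
- robot.move_joints(angles): joint-space move.
- robot.grip(opening, strength=None): opening from 0.0 (shut) to 1.0 (fully open); strength is the grip in N (None keeps the last); returns when the fingers have stopped.
- robot.sleep(seconds).
- robot.inverse_kinematics(position, orientation): joint angles nearest the present ones, or None.
- robot.sense(): the state.
- robot.grab_frame(name): name is "side" or "top" or "wrist"; returns a dict with "image" (400x640x3 uint8, red, green, blue), "range_z" (400x640 float32, m along the optical axis (not along the pixel's ray), 0 where there is no reading), "fx", "fy", "cx", "cy" (pixels), "R" (3x3) and "t" (3): a world point X has camera coordinates R X + t. Camera axes: x right, y down, z forward; pixel columns grow to the right and rows downward; lengths in m; the calibration is good to about 2 mm. A picture is of the moment at which its call begins.
A pose or a line that the arm cannot do raises robot.IKError and nothing moves.
- robot.close_job(): hands the job in; it is judged then, once.
The state is a dict: "t": time; "joint_pos": joint angles; "joint_velocities": joint speeds; "effort": joint torques, N m; "tcp_pos": TCP position; "tcp_rot": TCP orientation; "wrist_force": force on the tool from outside, world axes, zero at the start; "torque": the same for the moment, N m; "opening": opening from 0.0 (shut) to 1.0 (fully open); "gripper_force": force on a finger pad.
Only numpy, scipy, OpenCV 4.12 (cv2) and the standard library are available. Lean on these libraries where they do the work, as an engineer would, in place of code of your own. Each camera call takes 0.05 s, during which the arm holds its last target. There are 200 camera calls.

## Working session

There is one attempt and no reset: what is moved stays moved. The work goes in short steps, each a Python script; the robot and the scene stay as the last script left them, time stands still between calls to the robot, and variables do not carry over. Pictures are saved under pics/ and viewed, at most 10 in all, crops included, and the job is handed in when it is done.

```bash
ls; mkdir -p pics; python3 - <<'E'
from plant import robot
import cv2,numpy as np
s=robot.sense();print(s['t'],s['tcp_pos'],s['tcp_rot'],s['opening'],robot.nose_length)
for n in ['top','side']:
    f=robot.grab_frame(n);np.savez('f_'+n,**f)
    cv2.imwrite(f'pics/{n}0.png',f['image'][:,:,::-1])
    print(n,f['fx'],f['cx'],f['cy'],f['R'].round(3).tolist(),f['t'])
E
```

```text
pics
0.0 [ 0.23365271 -0.63267331  0.2412355 ] [-3.13961107e+00  6.14550545e-05  3.53780197e-01] 0.9962135105701411 0.011
top 375.4763676148707 317.9988424512969 201.2457592496389 [[-0.013, -1.0, -0.007], [-0.971, 0.015, -0.24], [0.24, 0.004, -0.971]] [0.10994087 0.57174882 0.87648784]
side 452.95189114863183 319.4605960701733 193.1113175961806 [[0.925, 0.379, 0.011], [0.238, -0.558, -0.795], [-0.295, 0.739, -0.606]] [-0.5408157  -0.024131    1.40827195]
```

View pics/top0.png

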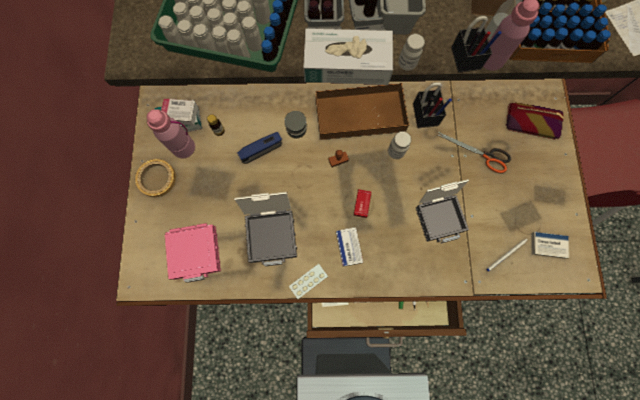

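View pics/side0.png

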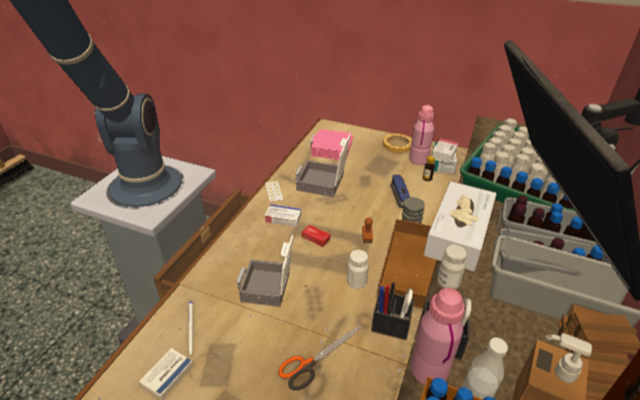

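```bash
cat > h.py <<'E'
import numpy as np,cv2
def cast(f,uv,z):
    uv=np.atleast_2d(np.asarray(uv,float));R,t=f['R'],f['t']
    d=np.c_[(uv[:,0]-f['cx'])/f['fx'],(uv[:,1]-f['cy'])/f['fy'],np.ones(len(uv))]@R
    c=-R.T@t
    return c+d*((z-c[2])/d[:,2])[:,None]
def cloud(f):
    v,u=np.mgrid[:400,:640];Z=f['range_z']
    P=np.stack([(u-f['cx'])/f['fx']*Z,(v-f['cy'])/f['fy']*Z,Z],-1)
    W=(P-f['t'])@f['R'];W[Z==0]=np.nan
    return W
def rect(P):
    """min-area rectangle of xy points in mm: centre, (short,long), yaw of long side"""
    (c,s,a)=cv2.minAreaRect((P[:,:2]*1000).astype(np.float32))
    a=np.deg2rad(a)
    if s[0]<s[1]: a+=np.pi/2; s=s[::-1]
    return np.array(c)/1000,s[::-1],(a+np.pi/2)%np.pi-np.pi/2
E
python3 - <<'E'
from h import *
f=dict(np.load('f_top.npz'));W=cloud(f);im=f['image']
cv2.imwrite('pics/crop1.png',cv2.resize(im[160:310,140:480],None,fx=2.3,fy=2.3,interpolation=cv2.INTER_CUBIC)[:,:,::-1])
for n,(u0,v0,u1,v1),z in [('white',(325,215,375,280),.026),('red',(345,180,385,225),.021),('boxL',(230,205,310,270),.036),('boxS',(410,192,480,250),.036)]:
    w=W[v0:v1,u0:u1].reshape(-1,3)
    m=abs(w[:,2]-z)<.007
    print(n,m.sum(),np.nanmedian(w[m],0).round(4),rect(w[m]))
print(np.nanmedian(W[270:290,230:280].reshape(-1,3),0))
E
```

```text
white 745 [0.4643 0.0251 0.0263] (array([0.48339444, 0.02179473]), (73.97615814208984, 137.3082275390625), np.float64(-0.13264006967194142))
red 353 [ 0.5792 -0.0139  0.0204] (array([ 0.58011639, -0.01431874]), (36.21578598022461, 70.0746078491211), np.float64(-0.2019581581050689))
boxL 572 [0.486  0.2267 0.0363] (array([0.48764157, 0.22596347]), (124.53743743896484, 135.8899383544922), np.float64(0.11039978670447281))
boxS 497 [ 0.5282 -0.2242  0.0358] (array([ 0.52906238, -0.21989423]), (105.73829650878906, 111.39964294433594), np.float64(0.24373378461032646))
[ 3.84430649e-01  2.68442751e-01 -7.47155269e-06]
```

View pics/crop1.png

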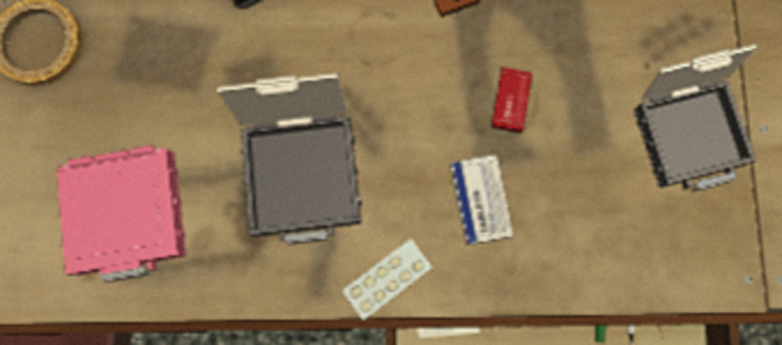

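```bash
python3 - <<'E'
from plant import robot
from h import *
f=dict(np.load('f_top.npz'));W=cloud(f)
w=W[225:270,334:364].reshape(-1,3);m=abs(w[:,2]-.026)<.005
print('white',rect(w[m]))
for n,p in [('S',[.50,-.215,.33]),('L',[.46,.225,.33])]:
    robot.goto(p,[np.pi,0,0]); robot.sleep(.15)
    g=robot.grab_frame('wrist');np.savez('w_'+n,**g)
    print(n,robot.sense()['t'],robot.sense()['joint_pos'],(-g['R'].T@g['t']).round(3))
a=[np.load('w_'+n+'.npz')['image'] for n in 'LS']
cv2.imwrite('pics/w.png',cv2.resize(np.vstack(a),None,fx=.75,fy=.75)[:,:,::-1])
E
```

```text
white (array([0.46442892, 0.02516666]), (52.72509002685547, 92.24896240234375), np.float64(0.17222782611791487))
S 2.125 [ 0.53886079  0.20077957 -0.2468886   1.71538888  0.05180035  1.23218721
 -1.2928095 ] [ 0.574 -0.217  0.459]
L 3.95 [ 0.02969051  0.18541098 -0.64857203  1.76488767  0.11848239  1.23076113
 -2.22297313] [0.535 0.223 0.459]
```

View pics/w.png

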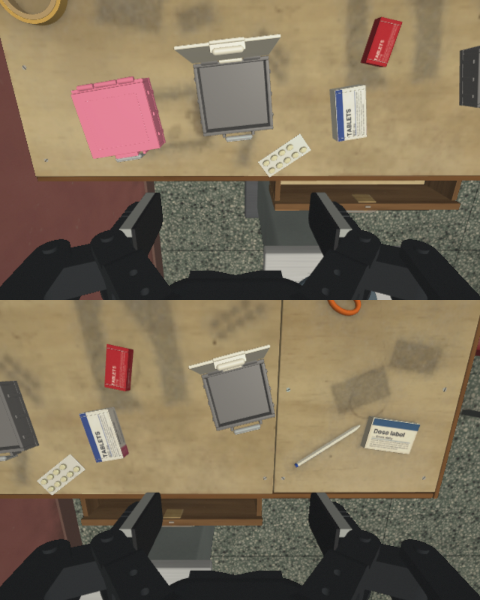

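```bash
python3 - <<'E'
from h import *
for n,c0,D,inn,out in [('L',(.487,.226),.120,(108,110),(120,122)),('S',(.525,-.221),.096,(84,92),(96,104))]:
  for src in ['w_'+n,'f_top']:
    f=dict(np.load(src+'.npz'));W=cloud(f).reshape(-1,3)
    W=W[(abs(W[:,:2]-c0)<.11).all(1)]
    near=W[(abs(W[:,:2]-c0)<.075).all(1)]
    fl=near[abs(near[:,2]-.006)<.003]
    fl=fl[(abs(fl[:,:2]-c0)<.058).all(1)]
    (c,s,a)=cv2.minAreaRect((fl[:,:2]*1000).astype(np.float32)); print(n,src,'floor',c,s,a)
    rim=near[(abs(near[:,2]-.036)<.004)&(near[:,0]<c0[0]+.03)]
    # extents in rotated frame: choose yaw minimising y-width
    best=min(np.linspace(-.35,.35,141),key=lambda y:np.ptp(rim[:,:2]@[-np.sin(y),np.cos(y)]))
    ex=np.array([np.cos(best),np.sin(best)]);ey=np.array([-ex[1],ex[0]])
    X=rim[:,:2]@ex;Y=rim[:,:2]@ey
    # front wall: rim points away from catch
    side=abs(Y-(Y.max()+Y.min())/2)>.03
    print('  rim yaw',best,'width',np.ptp(Y)*1e3)
    cy=(Y.max()+Y.min())/2; cx=X[side].min()+out[0]/2000
    C=cx*ex+cy*ey; H=C+ex*out[0]/2000
    print('  centre',C.round(4))
    lp=W[(W[:,2]>.055)]; r=(lp[:,:2]-H)@ex; q=abs((lp[:,:2]-H)@ey)<.04
    print('  lid angle',np.median(np.arctan2(lp[q,2]-.036,-r[q])).round(3),'max z',lp[q,2].max().round(3))
# cartons from wrist
f=dict(np.load('w_L.npz'));g=dict(np.load('w_S.npz'))
for k in (f,g):
  W=cloud(k).reshape(-1,3)
  for c0,z in [((.464,.025),.026),((.580,-.014),.021)]:
    m=W[(np.hypot(*(W[:,:2]-c0).T)<.06)&(abs(W[:,2]-z)<.004)]; print(rect(m) if len(m)>50 else None)
E
```

```text
L w_L floor (490.8272705078125, 224.62313842773438) (108.37852478027344, 110.44928741455078) 6.0002312660217285
  rim yaw 0.10500000000000004 width 121.88710258398321
  centre [0.491  0.2245]
  lid angle 1.362 max z 0.41
L f_top floor (487.5378723144531, 225.8384552001953) (115.24581909179688, 114.788818359375) 1.1887060403823853
  rim yaw 0.12000000000000005 width 122.03418730159522
  centre [0.4929 0.2279]
  lid angle 1.686 max z 0.167
S w_S floor (532.1187133789062, -222.9270477294922) (84.35892486572266, 92.48832702636719) 13.973814964294434
  rim yaw 0.25 width 103.91261109303495
  centre [ 0.5321 -0.2228]
  lid angle 1.381 max z 0.41
S f_top floor (525.0487060546875, -220.6764373779297) (114.31485748291016, 115.3614501953125) 0.5697739124298096
  rim yaw 0.22999999999999998 width 104.61596343064167
  centre [ 0.5353 -0.2192]
  lid angle 1.666 max z 0.143
(array([0.46134375, 0.02199888]), (53.39980697631836, 92.28264617919922), np.float64(0.17455013587797752))
(array([ 0.57728558, -0.01781573]), (37.06547927856445, 69.89279174804688), np.float64(-0.21247298387897473))
(array([0.4617818, 0.0212934]), (53.776607513427734, 91.90824890136719), np.float64(0.17922644701507506))
(array([ 0.57756287, -0.01856875]), (37.022159576416016, 69.78102111816406), np.float64(-0.21039811507369333))
```

```bash
cat >> h.py <<'E'
BOX={'L':(np.array([.492,.226]),.108,.120),'S':(np.array([.5336,-.221]),.243,.096)}
CAR={'L':(np.array([.463,.0235]),.175),'S':(np.array([.5785,-.0163]),-.207)}
def bp(k,x,y):
    c,a,_=BOX[k];return c+[x*np.cos(a)-y*np.sin(a),x*np.sin(a)+y*np.cos(a)]
E
python3 - <<'E'
from plant import robot
from h import *
c,a=CAR['L'];pi=np.pi
robot.goto([*c,.14],[pi,0,pi+a])
print(robot.sense()['joint_pos'].round(2) if hasattr(robot.sense()['joint_pos'],'round') else robot.sense()['joint_pos'])
print(robot.move_straight([*c,.012],vel=.12,contact_N=8),robot.sense()['tcp_pos'])
robot.grip(0.4,strength=40)
s=robot.sense();print(s['opening'],s['gripper_force'],s['wrist_force'],robot.nose_length)
E
```

```text
[ 0.78  0.52 -1.17  2.08  0.6   0.94  1.02]
False [0.46343701 0.02366    0.01246015]
0.6018012521405561 42.365262508392334 [-0.86112029 -1.44887849  6.28083396] 0.011
```

```bash
python3 - <<'E'
from plant import robot
from h import *
pi=np.pi;c,a=CAR['L'];b,ba,_=BOX['L']
robot.move_straight([*c,.11],vel=.15)
f=robot.grab_frame('top')
robot.goto([*b,.11],[pi,0,pi+ba])
robot.sleep(.2)
s=robot.sense();print(s['t'],s['tcp_pos'],s['opening'],s['gripper_force'])
for n in ('top','side'):
    g=robot.grab_frame(n);np.savez('h_'+n,**g);cv2.imwrite(f'pics/h_{n}.png',g['image'][:,:,::-1])
im=np.load('h_top.npz')['image'][170:300,200:360];im2=np.load('h_side.npz')['image'][100:230,250:410]
cv2.imwrite('pics/h.png',cv2.resize(np.hstack([im,im2]),None,fx=2.4,fy=2.4)[:,:,::-1])
E
```

```text
10.2 [0.49246466 0.22372047 0.1096211 ] 0.6009072286072296 41.70366704463959
```

View pics/h.png

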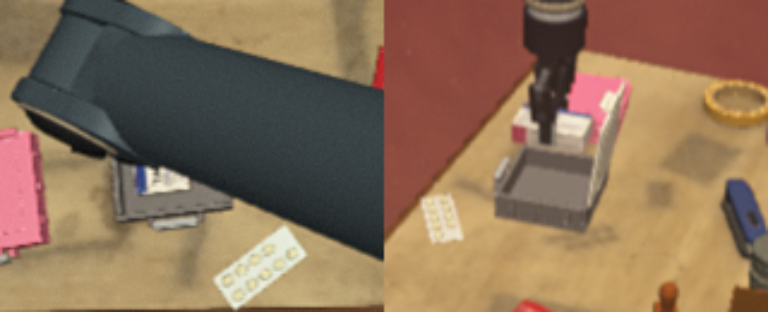

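```bash
python3 - <<'E'
from plant import robot
from h import *
pi=np.pi;b,ba,_=BOX['L']
print(robot.move_straight([*b,.0195],vel=.08,contact_N=6))
s=robot.sense();print(s['t'],s['tcp_pos'],s['wrist_force'])
robot.grip(.76)
robot.move_straight([*b,.13],vel=.15)
c,a=CAR['S']
robot.goto([*c,.14],[pi,0,pi+a])
g=robot.grab_frame('top');W=cloud(g).reshape(-1,3)
m=W[(np.hypot(*(W[:,:2]-b).T)<.07)&(abs(W[:,2]-.032)<.003)]
n=W[(abs(W[:,:2]-b)<.045).all(1)&(W[:,2]>.025)&(W[:,2]<.05)]
print(len(n),n.mean(0),rect(n) if len(n) else 0)
robot.grip(1.0)
print(robot.move_straight([*c,.010],vel=.12,contact_N=8))
robot.grip(0.2,strength=40)
s=robot.sense();print(s['t'],s['opening'],s['gripper_force'],s['tcp_pos'])
robot.move_straight([*c,.11],vel=.15)
b,ba,_=BOX['S'];p=bp('S',-.003,0)
robot.goto([*p,.11],[pi,0,pi+ba]);robot.sleep(.2)
s=robot.sense();print(s['t'],s['tcp_pos'],p,s['opening'],s['gripper_force'])
im=g['image'][180:280,220:330];im2=robot.grab_frame('side')['image'][220:320,210:320]
cv2.imwrite('pics/i.png',cv2.resize(np.hstack([im,im2]),None,fx=3,fy=3)[:,:,::-1])
E
```

```text
False
11.5833 [0.49233064 0.22625182 0.02000241] [-0.87385394  0.05061529 -0.67633578]
707 [0.49189771 0.22775138 0.03233823] (array([0.492548 , 0.2281378]), (52.3589973449707, 91.36644744873047), np.float64(0.10214029218921472))
False
15.9083 0.4109708243587793 42.050771713256836 [ 0.57887272 -0.0162329   0.01046211]
17.775 [ 0.51881631 -0.16402458  0.10762738] [ 0.53068814 -0.22172185] 0.4148242695449735 113.33961084019393
```

View pics/i.png

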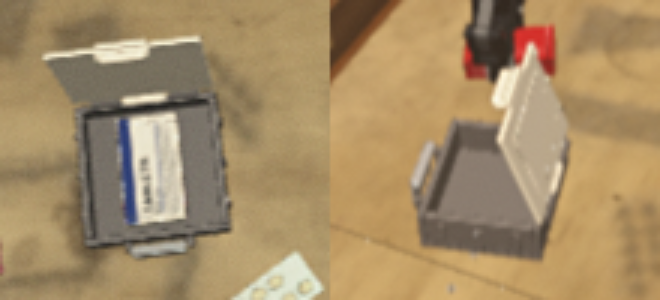

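```bash
python3 - <<'E'
from plant import robot
from h import *
s=robot.sense();print(s['wrist_force'],s['tcp_rot'],s['effort'])
robot.move_straight([.51,-.12,.115],vel=.1)
robot.sleep(.1)
s=robot.sense();print(s['t'],s['wrist_force'],s['tcp_pos'],s['tcp_rot'],s['opening'],s['gripper_force'])
robot.move_straight([.44,-.12,.15],vel=.15);robot.sleep(.1)
s=robot.sense();print(s['t'],s['tcp_pos'],s['tcp_rot'],s['gripper_force'],s['wrist_force'])
g=robot.grab_frame('side');t=robot.grab_frame('top')
np.savez('j_side',**g);np.savez('j_top',**t)
im=g['image'][170:320,190:350];im2=t['image'][160:310,340:500]
cv2.imwrite('pics/j.png',cv2.resize(np.hstack([im,im2]),None,fx=2.4,fy=2.4)[:,:,::-1])
E
```

```text
[-27.62536103  99.88339186   6.77526507] [ 3.06278586e+00 -2.82104205e-03 -2.84729003e+00] [ 49.96189713 -52.69385219  29.99900579 -54.36293364  23.77159953
   1.95308447  -2.84760319]
19.1167 [-0.33015426 -0.01305307  0.05902615] [ 0.51010581 -0.12088967  0.11491578] [-3.14139761e+00 -5.10776870e-05 -2.90015453e+00] 0.41745432923975134 85.09283278137445
19.8917 [ 0.44070904 -0.12005565  0.14988038] [ 3.14104922e+00  6.66047522e-04 -2.89886729e+00] 85.08218754082918 [ 0.07066929 -0.00496711 -0.50182559]
```

View pics/j.png

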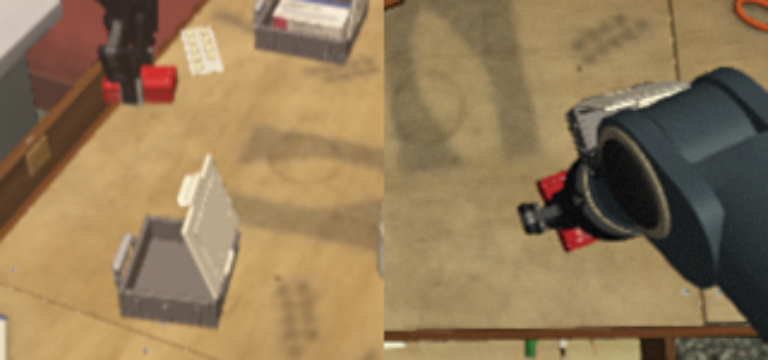

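```bash
python3 - <<'E'
from plant import robot
from h import *
T=np.array([.44071,-.12006]);yaw=-2.89887-np.pi
A=[]
for n in ('j_side','j_top'):
    f=dict(np.load(n+'.npz'));W=cloud(f).reshape(-1,3)
    h=cv2.cvtColor(f['image'],cv2.COLOR_RGB2HSV).reshape(-1,3)
    m=((h[:,0]<8)|(h[:,0]>172))&(h[:,1]>140)&(h[:,2]>60)&(np.hypot(*(W[:,:2]-T).T)<.08)&(W[:,2]>.1)
    P=W[m];d=P[:,:2]-T
    X=d@[np.cos(yaw),np.sin(yaw)];Y=d@[-np.sin(yaw),np.cos(yaw)]
    print(n,m.sum(),'x',np.percentile(X,[1,50,99]).round(4),'y',np.percentile(Y,[1,50,99]).round(4),'z',np.percentile(P[:,2],[1,50,99]).round(4))
    top=P[P[:,2]>np.percentile(P[:,2],95)-.004]
    print(rect(top))
    for q in (-.03,-.02,.02,.03):
        k=abs(X-q)<.004
        if k.sum()>3: print(q,np.percentile(Y[k],[3,97]).round(4),np.percentile(P[k,2],[3,97]).round(4))
# lid now
for src in ('f_top','f_side','j_side'):
    f=dict(np.load(src+'.npz'));W=cloud(f).reshape(-1,3)
    for k in 'LS':
        c,a,D=BOX[k];e=np.array([np.cos(a),np.sin(a)]);H=c+e*D/2
        d=W[:,:2]-H;r=d@e;q=d@[-e[1],e[0]]
        m=(abs(q)<.035)&(abs(r)<.07)&(W[:,2]>.055)&(W[:,2]<.036+D+.01)
        if m.sum()>20:print(src,k,np.percentile(np.arctan2(W[m,2]-.036,-r[m]),[10,50,90]).round(3))
E
```

```text
j_side 269 x [-0.0284  0.0183  0.0395] y [-0.05   -0.0128  0.0194] z [0.1409 0.1585 0.1931]
(array([ 0.44887604, -0.12921185]), (47.83695602416992, 81.50960540771484), np.float64(1.0340590456957734))
-0.03 [-0.0229 -0.0087] [0.1424 0.1604]
-0.02 [-0.0221 -0.0155] [0.1411 0.1596]
0.02 [-0.0178  0.0176] [0.1436 0.1619]
0.03 [-0.0171  0.0186] [0.1424 0.1611]
j_top 168 x [-0.0304  0.0022  0.0391] y [-0.0077  0.013   0.0349] z [0.1512 0.1596 0.2773]
(array([ 0.43236789, -0.09069487]), (8.498109817504883, 56.36109161376953), np.float64(0.3543017582600161))
-0.03 [-0.0089  0.0233] [0.1557 0.2725]
-0.02 [-0.0018  0.0311] [0.1519 0.2756]
0.02 [0.0151 0.0351] [0.1557 0.2745]
0.03 [0.0042 0.0289] [0.1568 0.2623]
f_top L [1.648 1.702 1.733]
f_top S [1.608 1.698 1.745]
f_side L [1.645 1.736 1.828]
f_side S [1.602 1.709 1.798]
j_side L [1.642 1.736 1.823]
j_side S [1.256 1.351 1.451]
```

```bash
python3 - <<'E'
from plant import robot
from h import *
pi=np.pi;b,ba,D=BOX['S'];e=np.array([np.cos(ba),np.sin(ba)])
q=np.array([.45,-.09]);o=[pi,0,pi+ba]
robot.move_straight([*q,.03],vel=.2)
print(robot.move_straight([*q,.0095],vel=.04,contact_N=5),robot.sense()['tcp_pos'])
robot.grip(.75);robot.move_straight([*q,.12],vel=.25);robot.grip(0)
H=b+e*D/2
robot.move_straight([*(H-.07*e),.11],vel=.25)
robot.move_straight([*(H-.06*e),.10],vel=.2)
g=robot.sense();print(g['t'],g['tcp_pos'])
print(robot.move_straight([*(H+.004*e),.10],vel=.08,contact_N=30))
s=robot.sense();print(s['t'],s['wrist_force'],(np.array(s['tcp_pos'][:2])-H)@e)
robot.move_straight([*(H-.06*e),.11],vel=.2)
robot.move_straight([.42,-.2,.16],vel=.25)
f=robot.grab_frame('side');W=cloud(f).reshape(-1,3)
np.savez('k_side',**f)
d=W[:,:2]-H;r=d@e;y=d@[-e[1],e[0]]
m=(abs(y)<.035)&(abs(r)<.07)&(W[:,2]>.055)&(W[:,2]<.14)
print('lid',np.percentile(np.arctan2(W[m,2]-.036,-r[m]),[10,50,90]))
f=robot.grab_frame('top');W=cloud(f).reshape(-1,3)
for ff in ('side','top'):
    g=dict(np.load('k_side.npz')) if ff=='side' else f
    W=cloud(g).reshape(-1,3)
    m=(np.hypot(*(W[:,:2]-q).T)<.07)&(abs(W[:,2]-.021)<.005);print(ff,m.sum(),rect(W[m]) if m.sum()>30 else 0)
print(robot.sense()['t'])
E
```

```text
True [ 0.45033623 -0.09030586  0.01041954]
23.875 [ 0.52153716 -0.22185322  0.10001878]
False
24.825 [-0.44534805  0.62480068  1.0547959 ] 0.0037995218274376867
lid [1.80406592 1.89112261 1.91212612]
side 283 (array([ 0.45293481, -0.08913562]), (41.6202507019043, 70.31771087646484), np.float64(0.3312093885793983))
top 381 (array([ 0.45374554, -0.08723839]), (36.8486328125, 69.73341369628906), np.float64(0.3237868257262111))
26.0167
```

```bash
python3 - <<'E'
from plant import robot
from h import *
pi=np.pi;b,ba,D=BOX['S'];c=np.array([.4523,-.0889]);a=.324
robot.goto([*c,.10],[pi,0,pi+a]);robot.grip(.8)
print(robot.move_straight([*c,.010],vel=.12,contact_N=8))
robot.grip(.2,strength=40)
s=robot.sense();print(s['opening'],s['gripper_force'])
robot.move_straight([*c,.09],vel=.2)
p0=bp('S',-.05,0);p=bp('S',-.002,0)
robot.move_straight([*p0,.09],vel=.2,attitude=[pi,0,pi+ba])
robot.move_straight([*p,.075],vel=.12,contact_N=15);robot.sleep(.15)
s=robot.sense();print(s['t'],s['tcp_pos'],p,s['wrist_force'],s['gripper_force'])
print(robot.move_straight([*p,.0175],vel=.06,contact_N=6))
s=robot.sense();print(s['t'],s['tcp_pos'],s['wrist_force'])
E
```

```text
False
0.4139241352747617 40.652777552604675
30.7083 [ 0.53086866 -0.22176817  0.07508358] [ 0.53165876 -0.22148123] [-0.05055264  1.01603831 -0.48349189] 39.94316875934601
False
31.8167 [ 0.53202707 -0.22147661  0.01785448] [ 0.30318636 -0.40456223 -0.54014245]
```

```bash
cat >> h.py <<'E'
def close_lid(robot,k,th0):
    """swing lid k (now at th0) with the shut fingertips from behind, then press"""
    pi=np.pi;b,a,D=BOX[k];ey=np.array([-np.sin(a),np.cos(a)]);e=np.array([np.cos(a),np.sin(a)]);H=b+e*D/2
    P=lambda r,zt:[*(H+r*e),zt+robot.nose_length]
    top=.036+D*np.sin(th0);back=-D*np.cos(th0)+.004+.011+.016
    robot.goto(P(back,top+.035),[pi,0,pi+a])
    if robot.move_straight(P(back,top-.028),vel=.15,contact_N=8): return 'touched behind'
    F=D-.011
    for th,rho in [(1.55,.74*D),(1.2,.82*D),(.9,.9*D),(.6,F),(.35,F),(.2,F)]:
        r=-rho*np.cos(th)+.004*np.sin(th)+.011
        z=.036+rho*np.sin(th)+.004*np.cos(th)
        if robot.move_straight(P(r,z),vel=.12,contact_N=40): return 'stop',th,robot.sense()['wrist_force']
    s=robot.sense();print('before press',s['t'],s['wrist_force'])
    c=robot.move_straight(P(-F+.009,.028),vel=.04,contact_N=25)
    s=robot.sense();print('pressed',c,s['t'],s['wrist_force'],s['tcp_pos'])
    robot.sleep(.2)
    robot.move_straight(P(-F+.009,.10),vel=.2)
def lid_angle(f,k):
    W=cloud(f).reshape(-1,3);c,a,D=BOX[k];e=np.array([np.cos(a),np.sin(a)]);H=c+e*D/2
    d=W[:,:2]-H;r=d@e;y=d@[-e[1],e[0]]
    m=(abs(y)<.035)&(abs(r)<D+.01)&(W[:,2]>.055)&(W[:,2]<.046+D)&(np.hypot(r,W[:,2]-.036)<D+.01)
    return m.sum(),np.median(np.arctan2(W[m,2]-.036,-r[m])) if m.sum()>20 else None
E
python3 - <<'E'
from plant import robot
from h import *
p=bp('S',-.002,0);pi=np.pi
robot.grip(.58)
robot.move_straight([*p,.09],vel=.15)
robot.move_straight([*bp('S',-.10,0.06),.16],vel=.25)
robot.grip(0)
f=robot.grab_frame('top');g=robot.grab_frame('side')
print(lid_angle(g,'S'),lid_angle(f,'L'),robot.sense()['t'])
W=cloud(f).reshape(-1,3);b=BOX['S'][0]
n=W[(np.hypot(*(W[:,:2]-b).T)<.045)&(W[:,2]>.022)&(W[:,2]<.031)];print(len(n),rect(n) if len(n)>20 else 0)
im=np.hstack([f['image'][160:300,360:500],g['image'][200:340,200:340]])
cv2.imwrite('pics/k.png',cv2.resize(im,None,fx=2.5,fy=2.5)[:,:,::-1])
E
```

```text
(np.int64(170), np.float64(1.8917410601604159)) (np.int64(480), np.float64(1.699856361647495)) 34.0583
383 (array([ 0.5407616 , -0.23158087]), (65.72282409667969, 79.23058319091797), np.float64(0.24599284429449986))
```

View pics/k.png

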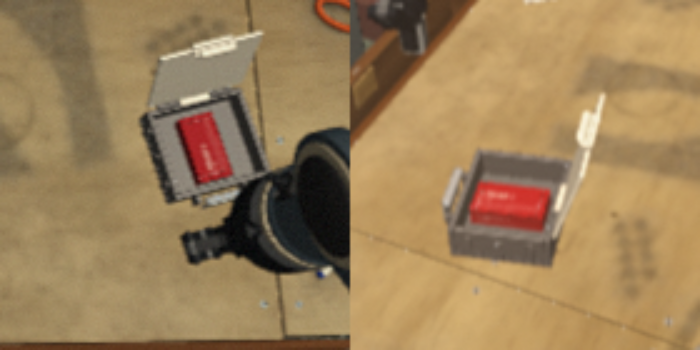

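```bash
python3 - <<'E'
from plant import robot
from h import *
s=robot.sense()['tcp_pos'];robot.move_straight([s[0],s[1],.2],vel=.25)
print(close_lid(robot,'S',1.89))
f=robot.grab_frame('side');print(lid_angle(f,'S'),robot.sense()['t'])
W=cloud(f).reshape(-1,3);d=(np.hypot(*(W[:,:2]-BOX['S'][0]).T)<.035)
print(np.percentile(W[d,2],[5,50,95]))
E
```

```text
before press 38.0667 [-0.56956926  0.15893727 -0.26751686]
pressed True 38.6083 [-4.2325552   0.6081753  12.83487716] [ 0.50917944 -0.22734487  0.05074877]
None
(np.int64(31), np.float64(0.8386462637038696)) 39.3167
[0.03965527 0.29283959 0.44395671]
```

```bash
python3 - <<'E'
from plant import robot
from h import *
s=robot.sense()['tcp_pos'];robot.move_straight([s[0],s[1],.23],vel=.3)
print(close_lid(robot,'L',1.73))
robot.move_straight([.45,.03,.25],vel=.3)
f=robot.grab_frame('side');g=robot.grab_frame('top');print(robot.sense()['t'])
for n,ff in (('side',f),('top',g)):
  for k in 'LS':
    W=cloud(ff).reshape(-1,3);c,a,D=BOX[k];e=np.array([np.cos(a),np.sin(a)]);r=(W[:,:2]-c)@e;y=(W[:,:2]-c)@[-e[1],e[0]]
    o=[]
    for x in (-D/2+.012,0,D/2-.012):
        m=(abs(r-x)<.008)&(abs(y)<.045);o.append(np.median(W[m,2]).round(4))
    print(n,k,'front..back z',o)
cv2.imwrite('pics/l.png',np.vstack([f['image'][100:330,150:470],g['image'][110:310,160:480]])[:,:,::-1])
E
```

```text
before press 44.575 [ 0.27356462 -0.45987687 -0.89193706]
pressed True 45.2 [-3.70943854 -3.41683268 15.24581551] [0.45468764 0.22235869 0.05056   ]
None
46.9
side L front..back z [np.float64(0.0404), np.float64(0.0412), np.float64(0.0398)]
side S front..back z [np.float64(0.0401), np.float64(0.0409), np.float64(0.0397)]
top L front..back z [np.float64(0.04), np.float64(0.0411), np.float64(0.0398)]
top S front..back z [np.float64(0.0401), np.float64(0.0408), np.float64(0.0404)]
```

View pics/l.png

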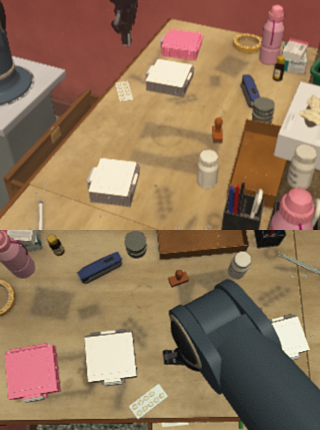

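Both lids lie flat at z ≈ 40 mm from front to back. The stamp, jar and strip are where they started, and the arm is clear.

```bash
python3 -c "
from plant import robot
robot.sleep(.3);print(robot.close_job())"
```

```text
the job is handed in; nothing more can be done
None
```

Job handed in at about 47 s of the 72 s: both cartons lie flat in their boxes and both lids measure fully shut. On the way over, the small carton hit the open small lid with about 103 N at the wrist (limit 120 N) and knocked it partly closed; I pushed the lid back open and regrasped the carton. I can't rule out that the gripper's body passed its 40 N limit in that hit.

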